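# Point out the makings of a rain shaker

## Task

A helper is about to make a small rain shaker and needs to be shown what to fetch, in order of use: point at the shorter of the two bare card cores, then at the white tub of rice puffs, then at the wider (taller) of the two rolls of tape. At each one bring the fingertips to about 3 cm above its middle and stay there about two seconds, touching nothing, and finish still pointing at the tape. Nothing may be moved, and pass high over the other things: do not come down over the longer core, the narrow tape or the glue bottle.

Things in the scene. Friction and masses are not known exactly. Their poses are not given: they have to be found in the camera images.
- short_core: the shorter bare brown card core, a tube 170 mm long and 43 mm across, lying on its side, loose; top 42 mm above the table. Origin at the middle of its length, on its underside; x along its length.
- long_core: the longer bare brown card core, 220 mm long and 43 mm across, lying on its side, loose; top 42 mm above the table. Not wanted. Origin at the middle of its length, on its underside; x along its length.
- tub: open round white tub with rice puffs in it, 107 mm across and 80 mm tall, standing upright, loose. Origin at the centre of its underside; z up.
- wide_tape: the wider roll of brown tape, a ring lying flat, about 94 mm across and 48 mm tall, loose. Origin at the ring's centre, on its underside; z up.
- narrow_tape: the narrower roll of pale tape, a ring lying flat, about 97 mm across and 25 mm tall, loose. Not wanted. Origin at the ring's centre, on its underside; z up.
- glue: white glue bottle with an orange pointed cap, 55 mm across and 156 mm tall, standing upright, loose. Not wanted. Origin at the centre of its underside; z up. These six things stand on the table (z = 0) in two rows of three, about 0.19 m apart, in any order. Flat clutter at most 40 mm high lies along the near and far edges.
Mind the look-alikes: they are no part of the job. Of the things like the wide_tape, leave any that is blue; of the rest the larger one is meant.

How it is judged:
By the outcome, as a careful person would: the job done as asked, in the order asked, and still so for the second after the job is handed in, with the robot touching nothing.
It also fails if it takes over 54 s, if anything falls off the work surface, if the arm or the gripper's body presses on something with over 40 N, if the wrist force passes 120 N, or if a joint passes its speed limit or range.

## Robot

A 6-joint arm with a two-finger parallel gripper is mounted at the origin on the work surface; the furniture and walls round the work are solid. World frame = base frame: x ahead of the robot, y to its left, z up, the work surface at z = 0. Lengths are in m, angles in rad, forces in N, time in s.
With the tool pointing down it reaches from about 0.275 to 0.85 m from the base axis. Payload 5.2 kg.
Tool frame: the origin (TCP) lies midway between the tips of the shut fingers; the grasp point (between the pads) lies 19 mm behind it; z points along the fingers, y is the line along which they close (so a half turn about z gives the same grasp; the last joint's range is limited). The gripper opens to 85 mm and grips with 20 to 120 N. Pads are 22 mm wide; open, the fingers measure 114 mm over their backs; the gripper's body (76 mm by 85 mm) begins 54 mm behind the grasp point. The pads swing forward as they close: fully open they stand 13 mm farther back than shut.
Start: joints at [-1.314, 0.259, 1.535, -0, 1.348, -0.203], TCP at [0.244, -0.493, 0.231] pointing down, gripper open.
Joint ranges: [-3.14, 3.14], [-0.91, 2.08], [0.19, 2.58], [-1.22, 4.36], [0.22, 2.71], [-3.12, 3.12]. Speed limits (rad/s): [2.57, 2.57, 3.14, 3.14, 3.14, 3.14].

## Interface

Orientations are given as a rotation vector (axis times angle).
In Python, from plant import manip gives the robot as it stands. The module is installed in compiled form; this text tells all that it offers.
- The arm moves only by the tool jog_arm, never from a script. Its argument "motion" is a list of rows, each a list of 4 numbers: the shift along the tool's x, y, z normalised to -1 to 1, where 1 is 0.75 m, then the turn about the tool's z normalised to -1 to 1, where 1 is pi/2 rad. In form: [[tx, ty, tz, spin], ...]. A call has exactly 8 rows; each row shifts and turns the commanded pose from where the row before left it, along the tool's axes as they then stand; what a row does not reach is not made up. A row lasts 1/8 s, in which the tool goes at most 62.5 mm and 10.7 degrees, less where a joint would pass 70% of its speed; a pose out of reach is approached as far as the arm can. A call with a number of a shift or a turn outside -1 to 1 is refused whole. A call with a gripper value outside its range is refused whole. "gripper" is the opening, from 0 (shut) to 1 (fully open), set as the call begins (left out, the last holds). The fingers move at their own pace and stop on an object; "force" is the grip in N (left out, the last holds). Time passes only in rows, so rows that do not move let the fingers close, or fill a call up. It gives the time, the measured TCP pose, the force, the opening and the grip force at its end, in the units of the state.
- manip.read_state(): the state, without advancing time (a new reading comes with each control period).
- manip.read_camera(name): name is "scene" or "top" or "wrist"; returns the picture (400x640x3 uint8, blue, green, red); there is no depth.
- manip.calibration(name): a dict with "fx", "fy", "cx", "cy" (pixels), "rvec" (rotation vector, rad) and "tvec" (3), from world to camera coordinates, as OpenCV has them; the wrist camera has in their place "mount" (4x4, takes a point from camera to tool coordinates, whose origin is the TCP and whose axes are the flange's). Camera axes: x right, y down, z forward; pixel columns grow to the right and rows downward; lengths in m; the calibration is good to about 2 mm. A picture is of the moment at which its call begins: read the wrist's pose just before it. calibration takes no time and is no camera call.
- manip.job_done(): hands the job in; it is judged then, once.
The state is a dict: "clock": time; "joint_positions": joint angles; "dq": joint speeds; "joint_efforts": joint torques, N m; "position": TCP position; "tool_rot": TCP orientation; "force": force on the tool from outside, world axes, zero at the start; "torque": the same for the moment, N m; "grip_width": finger opening in m; "finger_force": force on a finger pad.
Only numpy, scipy, OpenCV 4.12 (cv2) and the standard library are available. Lean on these libraries where they do the work, as an engineer would, in place of code of your own. Each camera call takes 0.05 s, during which the arm holds its last target. There are 200 camera calls.

## Working session

There is one attempt and no reset: what is moved stays moved. The work goes in short steps, Python scripts to look and compute and a tool call to move; the robot and the scene stay as the last step left them, time stands still between calls to the robot, and variables do not carry over. Pictures are saved under pics/ and viewed, at most 10 in all, crops included, and the job is handed in when it is done.

Besides the shell and the picture viewer there is one more tool, called after "Call:" in YAML: its name, and indented under it one key for each argument. jog_arm: Moves the arm, as the interface text tells. Scaled input: -1 to 1 covers 0.75 m each way for a shift and pi/2 rad each way for a turn. Its arguments: {"type":"object","properties":{"motion":{"type":"array","items":{"type":"array","items":{"type":"number","minimum":-1,"maximum":1}}},"gripper":{"type":"number"},"force":{"type":"number"}},"required":["motion"]}

```bash
mkdir -p pics
cat > h.py <<'E'
import numpy as np, cv2
from plant import manip
def ray(name,u,v,z):
    c=manip.calibration(name);R=cv2.Rodrigues(np.array(c["rvec"],float))[0];t=np.array(c["tvec"],float).ravel()
    o=-R.T@t;d=R.T@np.array([(u-c["cx"])/c["fx"],(v-c["cy"])/c["fy"],1]);return o+d*(z-o[2])/d[2]
E
python3 - <<'E'
from h import *
for n in("top","scene"): cv2.imwrite(f"pics/{n}.png",manip.read_camera(n))
s=manip.read_state();print(s["clock"],s["position"],s["tool_rot"],cv2.Rodrigues(np.array(s["tool_rot"]))[0].round(3))
for n in("top","scene"):print(manip.calibration(n))
E
```

```text
0.1 [ 0.24397028 -0.49239201  0.23053373] [-3.05728439e+00 -7.15493521e-01  3.88405532e-05] [[ 0.896  0.444 -0.   ]
 [ 0.444 -0.896  0.002]
 [ 0.    -0.002 -1.   ]]
{'fx': 421.4523284641037, 'fy': 421.4523284641037, 'cx': 321.4059848453163, 'cy': 201.3110752637738, 'rvec': array([ 2.19162358, -2.17194241,  0.08744892]), 'tvec': array([-0.0162204 ,  0.50985171,  1.01969016])}
{'fx': 451.55409087245744, 'fy': 451.55409087245744, 'cx': 319.9168398044827, 'cy': 197.32630316677475, 'rvec': array([ 0.69423773, -2.55563   ,  1.25082177]), 'tvec': array([0.44697282, 0.20710958, 0.69622331])}
```

View pics/top.png

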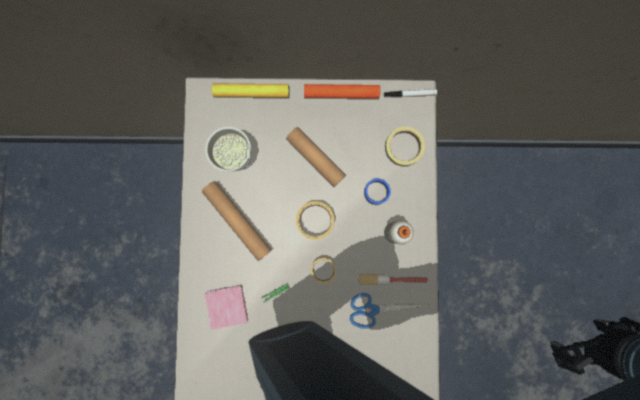

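View pics/scene.png

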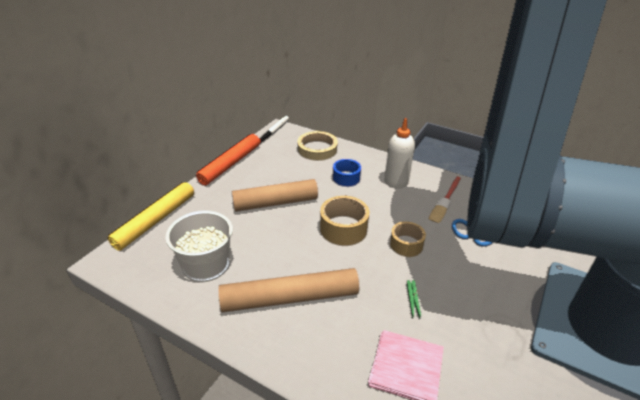

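The top view shows the short core near (316,156), the tub near (230,149), and the wide tape near (315,219). The long core is at (237,220), the narrow tape at (405,146), and the glue at (400,231). A small brown ring at (322,268) and a blue ring at (377,191) are the look-alikes.

Run:
```python
from h import *
im=cv2.imread("pics/top.png");hsv=cv2.cvtColor(im,cv2.COLOR_BGR2HSV)
m=cv2.inRange(hsv,(5,70,60),(28,255,255))
for c in cv2.findContours(m,cv2.RETR_EXTERNAL,cv2.CHAIN_APPROX_NONE)[0]:
    if cv2.contourArea(c)<200: continue
    r=cv2.minAreaRect(c);u,v=r[0];print(np.round(r[0],1),np.round(r[1],1),"z.03",ray("top",u,v,.03).round(3),"z.048",ray("top",u,v,.048).round(3))
print("tub rim",ray("top",228.5,149,.08).round(3),ray("top",230.5,149,.06).round(3),"glue",ray("top",401,232,.14).round(3))
# scene check of wide tape top, tub rim
print("scene tape",ray("scene",344.5,214,.048).round(3),"tub",ray("scene",200,237,.08).round(3),"core",ray("scene",275,192,.03).round(3))
# tub rim by Hough
g=cv2.medianBlur(cv2.cvtColor(im,cv2.COLOR_BGR2GRAY),3)[110:190,190:270]
print(cv2.HoughCircles(g,cv2.HOUGH_GRADIENT,1,30,param1=80,param2=15,minRadius=18,maxRadius=28))
```

```text
[323. 270.] [26. 24.] z.03 [ 0.343 -0.017  0.03 ] z.048 [ 0.344 -0.017  0.048]
[315.3 219.8] [36.8 37.5] z.03 [0.464 0.003 0.03 ] z.048 [0.463 0.003 0.048]
[235.7 219.9] [90.4 16.7] z.03 [0.462 0.197 0.03 ] z.048 [0.461 0.193 0.048]
[404.5 146. ] [36. 37.] z.03 [ 0.648 -0.216  0.03 ] z.048 [ 0.644 -0.212  0.048]
[315.3 156.2] [68.6 15.6] z.03 [0.62  0.005 0.03 ] z.048 [0.617 0.004 0.048]
[250.1  94.5] [ 8.  76.2] z.03 [0.775 0.169 0.03 ] z.048 [0.769 0.165 0.048]
[342.  91.] [14. 76.] z.03 [ 0.786 -0.061  0.03 ] z.048 [ 0.78  -0.06   0.048]
tub rim [0.626 0.208 0.08 ] [0.631 0.207 0.06 ] glue [ 0.435 -0.185  0.14 ]
scene tape [0.457 0.013 0.048] tub [0.615 0.22  0.08 ] core [0.618 0.005 0.03 ]
[[[38.5 40.5 21.6]]]
```

Call:
jog_arm:
  motion:
    - [0.03,-0.015,-0.015,0]
    - [0.046,-0.023,-0.015,0]
    - [0.046,-0.023,-0.015,0]
    - [0.046,-0.023,-0.01,0]
    - [0.046,-0.023,0,0]
    - [0.046,-0.023,0,0]
    - [0.046,-0.023,0,0]
    - [0.046,-0.023,0,0]
  gripper: 0

```text
clock: 1.1
position: [0.4225, -0.2562, 0.2722]
tool_rot: [-3.058, -0.716, 0.001]
force: [-0.0, -0.2, -0.2]
grip_width: 0.0002
finger_force: 0.0
```

Call:
jog_arm:
  motion:
    - [0.046,-0.023,0,0]
    - [0.046,-0.023,0,0]
    - [0.046,-0.023,0,0]
    - [0.046,-0.023,0,0]
    - [0.046,-0.023,0,0]
    - [0.046,-0.023,0,0]
    - [0.046,-0.023,0,0]
    - [0,0,0,0]

```text
clock: 2.1
position: [0.5856, -0.0399, 0.2717]
tool_rot: [-3.057, -0.721, 0.001]
force: [-0.7, -0.2, 1.0]
grip_width: -0.0002
finger_force: 0.0
```

Call:
jog_arm:
  motion:
    - [0,0,0,0]
    - [0,0,0,0]
    - [0,0,0,0]
    - [0,0,0,0]
    - [0,0,0,0]
    - [0,0,0,0]
    - [0,0,0,0]
    - [0,0,0,0]

```text
clock: 3.1
position: [0.5849, -0.042, 0.2726]
tool_rot: [-3.059, -0.716, -0.0]
force: [0.1, 0.9, -0.1]
grip_width: -0.0
finger_force: 0.0
```

Look with the wrist camera to confirm the target positions.

```bash
cat >> h.py <<'E'
def wray(s,u,v,z):
    c=manip.calibration("wrist");M=np.array(c["mount"]);R=cv2.Rodrigues(np.array(s["tool_rot"],float))[0]
    o=R@M[:3,3]+s["position"];d=R@M[:3,:3]@np.array([(u-c["cx"])/c["fx"],(v-c["cy"])/c["fy"],1]);return o+d*(z-o[2])/d[2]
E
python3 - <<'E'
from h import *
s=manip.read_state();im=manip.read_camera("wrist");cv2.imwrite("pics/w1.png",im)
print(s["position"])
m=cv2.inRange(cv2.cvtColor(im,cv2.COLOR_BGR2HSV),(5,70,50),(28,255,255))
for c in cv2.findContours(m,cv2.RETR_EXTERNAL,cv2.CHAIN_APPROX_NONE)[0]:
    if cv2.contourArea(c)<1500: continue
    r=cv2.minAreaRect(c);u,v=r[0];print(np.round(r[0]),np.round(r[1]),wray(s,u,v,.03).round(3),wray(s,u,v,.048).round(3))
E
```

```text
[ 0.58494746 -0.04200149  0.27255104]
[253. 233.] [73. 80.] [0.463 0.002 0.03 ] [0.472 0.002 0.048]
[472. 175.] [77. 81.] [ 0.654 -0.21   0.03 ] [ 0.654 -0.201  0.048]
[106. 159.] [198.  42.] [0.474 0.198 0.03 ] [0.483 0.189 0.048]
[303. 115.] [156.  38.] [0.626 0.006 0.03 ] [0.627 0.006 0.048]
[445.  16.] [128.  38.] [ 0.786 -0.085  0.03 ] [ 0.779 -0.082  0.048]
```

View pics/w1.png

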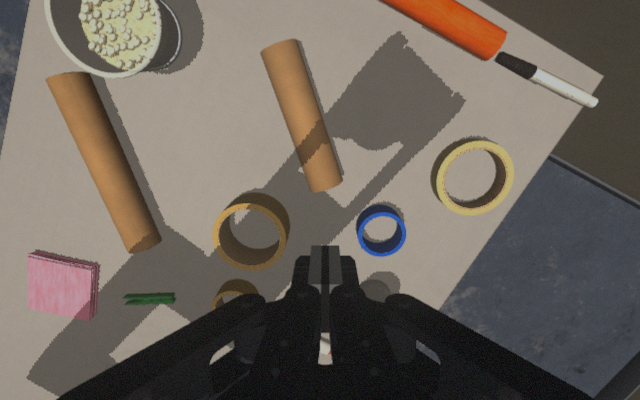

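The wrist view agrees with the top view: short core at pixel (303,115), about (0.623, 0.005), and wide tape at (250,237), about (0.465, 0.003). The tub is at the upper left. I'll now go over to the core and come down.

Call:
jog_arm:
  motion:
    - [0.036,-0.017,0,0]
    - [0.036,-0.017,0,0]
    - [0,0,0.03,0]
    - [0,0,0.05,0]
    - [0,0,0.05,0]
    - [0,0,0.05,0]
    - [0,0,0.05,0]
    - [0,0,0.036,0]

```text
clock: 4.15
position: [0.6213, 0.0049, 0.0712]
tool_rot: [-3.058, -0.716, 0.003]
force: [0.1, 0.6, 0.5]
grip_width: -0.0001
finger_force: 0.0
```

Call:
jog_arm:
  motion:
    - [0,0,0,0]
    - [0,0,0,0]
    - [0,0,0,0]
    - [0,0,0,0]
    - [0,0,0,0]
    - [0,0,0,0]
    - [0,0,0,0]
    - [0,0,0,0]

```text
clock: 5.15
position: [0.622, 0.0048, 0.073]
tool_rot: [-3.059, -0.716, 0.0]
force: [-0.1, 1.5, -0.1]
grip_width: 0.0004
finger_force: 0.0
```

Run:
```python
from h import *
s=manip.read_state();print(s["position"],s["clock"])
im=cv2.hconcat([manip.read_camera("scene")[100:300,100:420],manip.read_camera("top")[100:300,170:490]])
cv2.imwrite("pics/c1.png",im)
```

```text
[0.6219759  0.00477323 0.07298376] 5.15
```

View pics/c1.png

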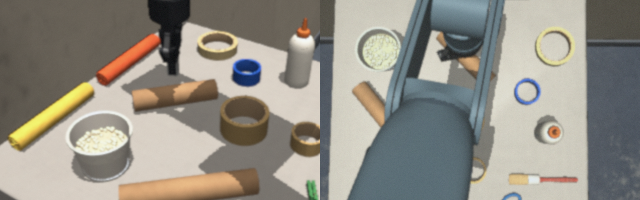

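The fingertips are above the middle of the short core, touching nothing. I'll finish the hold, rise and cross to the tub.

Call:
jog_arm:
  motion:
    - [0,0,0,0]
    - [0,0,0,0]
    - [0,0,0,0]
    - [0,0,0,0]
    - [0,0,0,0]
    - [0,0,0,0]
    - [0,0,0,0]
    - [0,0,0,0]

```text
clock: 6.25
position: [0.622, 0.0048, 0.0731]
tool_rot: [3.059, 0.716, 0.0]
force: [-0.8, -0.3, 0.1]
grip_width: 0.0
finger_force: 0.0
```

Call:
jog_arm:
  motion:
    - [0,0,-0.03,0]
    - [0,0,-0.05,0]
    - [0,0,-0.05,0]
    - [0,0,-0.05,0]
    - [0,0,-0.05,0]
    - [0,0,-0.037,0]
    - [0,0,0,0]
    - [0,0,0,0]

```text
clock: 7.25
position: [0.6215, 0.0048, 0.2721]
tool_rot: [-3.058, -0.716, 0.002]
force: [0.2, -0.1, 0.3]
grip_width: -0.0003
finger_force: 0.0
```

Call:
jog_arm:
  motion:
    - [0.016,-0.032,0,0]
    - [0.024,-0.048,0,0]
    - [0.024,-0.048,0,0]
    - [0.024,-0.048,0,0]
    - [0.02,-0.04,0,0]
    - [0.012,-0.025,0,0]
    - [0,0,0,0]
    - [0,0,0,0]

```text
clock: 8.25
position: [0.6225, 0.2055, 0.2728]
tool_rot: [3.059, 0.715, -0.002]
force: [0.2, 0.6, -0.1]
grip_width: 0.0
finger_force: 0.0
```

Run:
```python
from h import *
s=manip.read_state();im=manip.read_camera("wrist");cv2.imwrite("pics/w2.png",im)
print(s["position"],s["clock"])
```

```text
[0.62246362 0.20554728 0.27277192] 8.25
```

View pics/w2.png

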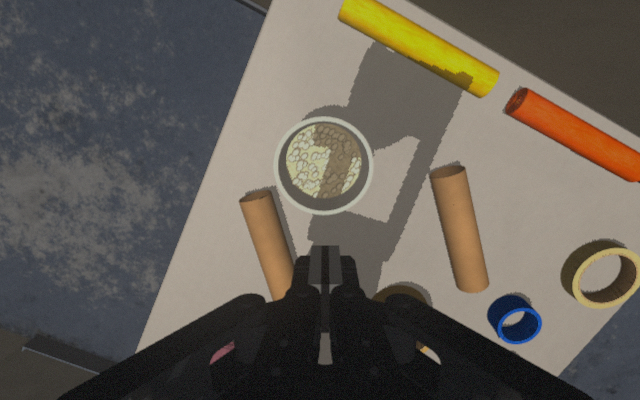

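The tub rim is at (324,165), radius 49 px.

Run:
```python
from h import *
s=manip.read_state();print(wray(s,324,165,.08))
```

```text
[0.63066276 0.21016627 0.08      ]
```

Call:
jog_arm:
  motion:
    - [0.008,-0.002,0,0]
    - [0,0,0.02,0]
    - [0,0,0.045,0]
    - [0,0,0.05,0]
    - [0,0,0.05,0]
    - [0,0,0.035,0]
    - [0,0,0.017,0]
    - [0,0,0,0]

```text
clock: 9.3
position: [0.6265, 0.2104, 0.1094]
tool_rot: [-3.059, -0.715, 0.003]
force: [0.0, 0.2, 1.3]
grip_width: 0.0001
finger_force: 0.0
```

Call:
jog_arm:
  motion:
    - [0,0,0,0]
    - [0,0,0,0]
    - [0,0,0,0]
    - [0,0,0,0]
    - [0,0,0,0]
    - [0,0,0,0]
    - [0,0,0,0]
    - [0,0,0,0]

```text
clock: 10.3
position: [0.6271, 0.2107, 0.1105]
tool_rot: [-3.059, -0.716, 0.0]
force: [-0.2, -0.3, -0.4]
grip_width: -0.0001
finger_force: 0.0
```

Call:
jog_arm:
  motion:
    - [0,0,0,0]
    - [0,0,0,0]
    - [0,0,0,0]
    - [0,0,0,0]
    - [0,0,0,0]
    - [0,0,0,0]
    - [0,0,0,0]
    - [0,0,0,0]

```text
clock: 11.3
position: [0.6271, 0.2107, 0.1106]
tool_rot: [3.059, 0.716, -0.0]
force: [-0.3, -0.6, 0.9]
grip_width: -0.0003
finger_force: 0.0
```

Call:
jog_arm:
  motion:
    - [0,0,-0.03,0]
    - [0,0,-0.045,0]
    - [0,0,-0.05,0]
    - [0,0,-0.05,0]
    - [0,0,-0.035,0]
    - [0,0,-0.007,0]
    - [0,0,0,0]
    - [0,0,0,0]

```text
clock: 12.3
position: [0.6265, 0.2105, 0.2714]
tool_rot: [-3.059, -0.716, 0.005]
force: [0.7, 0.2, -0.1]
grip_width: -0.0005
finger_force: 0.0
```

Call:
jog_arm:
  motion:
    - [-0.03,0.014,0,0]
    - [-0.05,0.024,0,0]
    - [-0.06,0.029,0,0]
    - [-0.06,0.029,0,0]
    - [-0.056,0.027,0,0]
    - [-0.04,0.019,0,0]
    - [-0.02,0.01,0,0]
    - [0,0,0,0]

```text
clock: 13.3
position: [0.4652, 0.003, 0.2729]
tool_rot: [-3.059, -0.713, 0.0]
force: [-0.2, 0.2, 0.3]
grip_width: -0.0002
finger_force: 0.0
```

Call:
jog_arm:
  motion:
    - [0,0,0.03,0]
    - [0,0,0.05,0]
    - [0,0,0.05,0]
    - [0,0,0.05,0]
    - [0,0,0.04,0]
    - [0,0,0.025,0]
    - [0,0,0.014,0]
    - [0,0,0,0]

```text
clock: 14.3
position: [0.4654, 0.004, 0.0784]
tool_rot: [-3.058, -0.717, 0.002]
force: [0.2, -0.1, -0.7]
grip_width: 0.0001
finger_force: 0.0
```

Run:
```python
from h import *
s=manip.read_state();print(s["position"],s["clock"])
im=manip.read_camera("scene")
cv2.imwrite("pics/c3.png",im)
```

```text
[0.46538347 0.00396119 0.07842329] 14.3
```

View pics/c3.png

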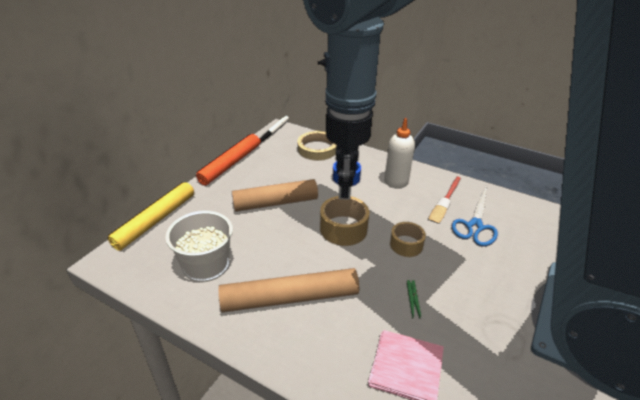

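The fingertips at (345,195) are centred above the wide tape, and everything else is where it was. I'll hold here and then hand in.

Call:
jog_arm:
  motion:
    - [0,0,0,0]
    - [0,0,0,0]
    - [0,0,0,0]
    - [0,0,0,0]
    - [0,0,0,0]
    - [0,0,0,0]
    - [0,0,0,0]
    - [0,0,0,0]

```text
clock: 15.35
position: [0.4654, 0.0034, 0.079]
tool_rot: [-3.059, -0.716, 0.0]
force: [0.6, -0.8, 0.5]
grip_width: 0.0001
finger_force: 0.0
```

Call:
jog_arm:
  motion:
    - [0,0,0,0]
    - [0,0,0,0]
    - [0,0,0,0]
    - [0,0,0,0]
    - [0,0,0,0]
    - [0,0,0,0]
    - [0,0,0,0]
    - [0,0,0,0]

```text
clock: 16.35
position: [0.4654, 0.0034, 0.0791]
tool_rot: [-3.059, -0.716, 0.0]
force: [0.2, -0.3, 0.5]
grip_width: -0.0001
finger_force: 0.0
```

```bash
python3 -c "
from plant import manip
print(manip.read_state()['position'],manip.job_done())"
```

```text
the job is handed in; nothing more can be done
[0.46535816 0.00335882 0.07906344] None
```

I pointed at the short core, then the tub, then the wide tape, holding about 3 cm above each for about two seconds, and handed the job in after about 16 s still pointing at the tape; I saw nothing touched or moved, and the hand-in gave no verdict.

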